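Scrap the worn near-field probe and hold the good one in the shielded test jig

TASK

First sort the rejected probe with the red cap out of the rack: lower it into the red scrap bin and let go only when its tip is down inside the bin. Then take the probe with the green cap and lower it upright through the earthed guide hole in the top plate of the test jig, never letting it touch the jig, until its tip has come out beneath the plate and hangs clear above the chip. Finish while still holding it there, still and upright and centred in the hole to within 3 mm; leave the yellow-capped probe and the other things on the bench alone.

Things in the scene. Friction and masses are not known exactly. Their poses are not given: they have to be found in the camera images.
- rack: Probe rack, fixed: aluminium plate 70 x 220 mm, 12 mm thick, top 95 mm above the bench, on two blue end cheeks. Three through holes 12 mm in diameter in a row at y = -70, 0, +70 mm; the probes hang in them in any order, heads resting on the plate, their tops 145 mm above the bench. Origin: centre of its underside, on the bench; z up, y along the row. Probes lift out straight up
- probe: The good probe, to be used in the jig. Square black head 20 x 20 x 50 mm, its upper 14 mm and top green, over a steel shank 8 mm thick, 80 mm long, round-ended; about 60 g. Origin: on the axis at the head's underside; z up the axis, x and y square to the head's faces. Head z 0 to 50 mm, tip z = -80 mm. Starts hanging in a rack hole, origin 95 mm above the bench, faces parallel to the rack's
- probe_tip (a point): The lowest point of the green-capped probe's shank, on its axis
- worn: The worn probe, the marked reject. Square black head 20 x 20 x 50 mm, its upper 14 mm and top red, over a steel shank 8 mm thick, 80 mm long, round-ended; about 60 g. Origin: on the axis at the head's underside; z up the axis, x and y square to the head's faces. Head z 0 to 50 mm, tip z = -80 mm. Starts hanging in a rack hole, origin 95 mm above the bench, faces parallel to the rack's
- worn_tip (a point): The lowest point of the red-capped probe's shank, on its axis
- worn_mid (a point): Point on the red-capped probe's axis at the underside of its head, 80 mm from the tip
- spare: Another probe, to be left in the rack. Square black head 20 x 20 x 50 mm, its upper 14 mm and top yellow, over a steel shank 8 mm thick, 80 mm long, round-ended; about 60 g. Origin: on the axis at the head's underside; z up the axis, x and y square to the head's faces. Head z 0 to 50 mm, tip z = -80 mm. Starts hanging in a rack hole, origin 95 mm above the bench, faces parallel to the rack's
- bin: Red scrap bin, fixed, open at the top: outside 100 x 100 mm, 85 mm tall, walls and floor 5 mm (inside 90 x 90 mm). Origin: centre of its underside, on the bench; z up, x and y square to its walls. A probe let go inside with its tip near the floor tips over and leans on a wall, head up, which is fine
- jig: Test jig, fixed: aluminium guide plate 110 x 110 mm, 15 mm thick, on four corner posts, top 80 mm and underside 65 mm above the bench; below it a green circuit board with a black chip under the hole, chip top 15 mm above the bench. Vertical through hole 18 mm in diameter in the plate's middle, with a brass rim 1 mm high. Origin: centre of the underside, on the bench; z up, x and y along its edges
- hole (a point): Centre of the guide hole's mouth, on the plate's top face, 80 mm above the bench; z up along the bore
- flux: Small amber jar with a yellow lid, 40 mm in diameter, 45 mm tall, loose, beyond the rack; leave it alone. Origin: centre of its underside
- solder: Metal solder spool standing on end, 56 mm in diameter, 50 mm tall, loose, beyond the jig; leave it alone. Origin: centre of its underside
- driver: Screwdriver with a yellow handle, 160 mm long, lying loose between the robot and the jig; leave it alone. Its x axis runs from handle to blade
- meter: Green multimeter, 170 x 85 x 36 mm, lying loose at the robot's right; leave it alone. Origin: centre of its underside
- parts_tray: Clear tray of small parts, 100 x 160 x 25 mm, loose at the robot's left; leave it alone. Origin: centre of its underside
Not all that is in view belongs to the job. Leave any purple look-alike of the spare alone.

How it is judged:
By the outcome, as a careful person would: the job done as asked, in the order asked, and still so for the second after the job is handed in, while the arm keeps its last pose, push and grip.
It also fails if it takes over 61 s, if anything falls off the work surface, if the arm or the gripper's body presses on something with over 40 N, if the wrist force passes 120 N, or if a joint passes its speed limit or range.

ROBOT

A 6-joint arm with a two-finger parallel gripper is mounted at the origin on the work surface. World frame = base frame: x ahead of the robot, y to its left, z up, the work surface at z = 0. Lengths are in m, angles in degrees, forces in N, time in s.
With the tool pointing down it reaches from about 0.325 to 0.75 m from the base axis. Payload 7.6 kg.
Tool frame: the origin (TCP) lies midway between the tips of the shut fingers; the grasp point (between the pads) lies 19 mm behind it; z points along the fingers, y is the line along which they close (so a half turn about z gives the same grasp; the last joint's range is limited). The gripper opens to 85 mm and grips with 20 to 120 N. Pads are 22 mm wide; open, the fingers measure 114 mm over their backs; the gripper's body (76 mm by 85 mm) begins 54 mm behind the grasp point. The pads swing forward as they close: fully open they stand 13 mm farther back than shut.
Start: joints at [-77.424, 2.991, 80.254, -0, 96.75, -4.028], TCP at [0.15, -0.503, 0.231] pointing down, gripper open.
Joint ranges: [-166.34, 166.34], [-52.06, 124.39], [6.96, 135.62], [-60.46, 240.46], [14.63, 156.25], [-167.68, 167.68]. Speed limits (degrees/s): [147.25, 147.25, 172.46, 180, 180, 180].

INTERFACE

Orientations are given as a 3x3 rotation matrix whose columns are the frame's x, y, z axes.
In Python, from station import ctrl gives the robot as it stands.
- The arm moves only by the shell command python3 -m inch 'ROWS' [FORCE]. ROWS is JSON, a list of rows, each a list of 3 entries, a list of its own where there are three numbers: the opening in per cent of the stroke, from 0 (shut) to 100 (fully open), then the shift along the tool's x, y, z in mm, then the turn, a rotation vector about the tool's x, y, z in degrees. A call has 1 to 20 rows; each row shifts and turns the commanded pose from where the row before left it, along the tool's axes as they then stand; what a row does not reach is not made up. A row lasts 1/8 s, in which the tool goes at most 62.5 mm and 10.7 degrees, less where a joint would pass 70% of its speed; a pose out of reach is approached as far as the arm can. A call with a gripper value outside its range is refused whole. The fingers move at their own pace and stop on an object; FORCE is the grip in N (left out, the last holds). Time passes only in rows, so rows that do not move let the fingers close. It gives the time, the measured TCP pose, the force, the opening and the grip force at its end, in the units of the state.
- ctrl.get_obs(): the state, without advancing time (a new reading comes with each control period).
- ctrl.capture(name): name is "side" or "top"; returns the picture (420x560x3 uint8, red, green, blue); there is no depth.
- ctrl.camera_info(name): a dict with "vertical_fov" (degrees; the focal length in pixels is half the picture's height over the tangent of half this angle, whatever the lens; pixels are square), "cx", "cy" (the principal point, pixels), "extrinsics" (4x4, takes a point from camera to world coordinates). Camera axes: x right, y down, z forward; pixel columns grow to the right and rows downward; lengths in m; the calibration is good to about 2 mm. A picture is of the moment at which its call begins. camera_info takes no time and is no camera call.
- ctrl.job_done(): hands the job in; it is judged then, once.
The state is a dict: "time": time; "joints": joint angles; "qvel": joint speeds; "tau": joint torques, N m; "position": TCP position; "tool_rot": TCP orientation; "force": force on the tool from outside, world axes, zero at the start; "wrist_torque": the same for the moment, N m; "width": opening from 0.0 (shut) to 1.0 (fully open); "grip_force": force on a finger pad.
Only numpy, scipy, OpenCV 4.12 (cv2) and the standard library are available. Lean on these libraries where they do the work, as an engineer would, in place of code of your own. Each camera call takes 0.05 s, during which the arm holds its last target. There are 200 camera calls.

## Working session

There is one attempt and no reset: what is moved stays moved. The work goes in short steps, Python scripts to look and compute and a shell command to move; the robot and the scene stay as the last step left them, time stands still between calls to the robot, and variables do not carry over. Pictures are saved under pics/ and viewed, at most 10 in all, crops included, and the job is handed in when it is done.

```bash
mkdir -p pics; ls; python3 - <<'E'
from station import ctrl
import cv2
for n in("top","side"):
    im=ctrl.capture(n); cv2.imwrite(f"pics/{n}0.png",im[:,:,::-1]); print(n,ctrl.camera_info(n))
print(ctrl.get_obs())
E
```

```text
pics
top {'vertical_fov': 43.02429728521109, 'cx': 280.2520585081119, 'cy': 213.70885784667271, 'extrinsics': array([[ 0.00280474, -0.98057192,  0.19613986,  0.21389877],
       [-0.99990769, -0.00535766, -0.01248643,  0.01040389],
       [ 0.0132947 , -0.19608673, -0.98049643,  1.94473673],
       [ 0.        ,  0.        ,  0.        ,  1.        ]])}
side {'vertical_fov': 45.781158765482324, 'cx': 284.3901034187026, 'cy': 202.82718223639344, 'extrinsics': array([[-0.7543201 , -0.37151023,  0.54127751, -0.23799223],
       [-0.65621688,  0.4511736 , -0.60483203,  0.917277  ],
       [-0.01950883, -0.8114324 , -0.58412059,  0.98548722],
       [ 0.        ,  0.        ,  0.        ,  1.        ]])}
{'time': 0.1, 'joints': array([-7.74232006e+01,  3.02385974e+00,  8.03082071e+01,  5.97218058e-04,
        9.67487349e+01, -4.02608741e+00]), 'qvel': array([-0.10993938, -0.13026405, -0.16031174, -0.00850081,  0.05281161,
       -0.10088191]), 'tau': array([ 8.32364130e-04, -3.82580960e+01, -3.60985816e+01, -6.37992844e-05,
        4.74394983e-03,  4.75809856e-06]), 'position': array([ 0.14999342, -0.50283541,  0.23054551]), 'tool_rot': array([[ 9.58307847e-01,  2.85737609e-01, -2.96977810e-04],
       [ 2.85737743e-01, -9.58306862e-01,  1.37867151e-03],
       [ 1.09342427e-04, -1.40604949e-03, -9.99999006e-01]]), 'force': array([-0.95031367,  0.15741625,  0.46124665]), 'wrist_torque': array([0.00731371, 0.0043775 , 0.00160944]), 'grip_force': 0.0, 'width': 1.0026898568057614}
```

View pics/top0.png

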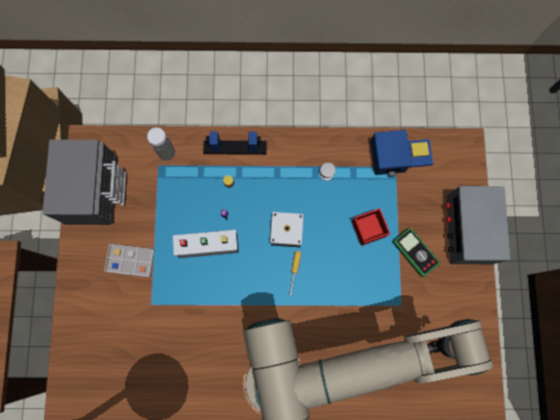

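View pics/side0.png

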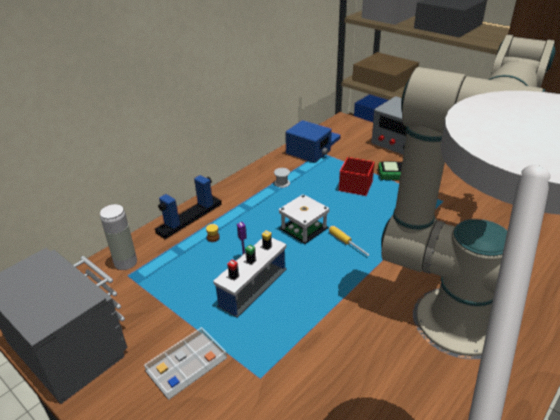

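Top view: red cap (183,242), green cap (204,240) and yellow cap (224,239) are in the rack. The jig hole is at (287,228) and the bin at (370,227). Possible mix-ups for the red probe are the bin's red and the tray's orange part (145,269). For green they are the jig's board and the meter (415,250). The purple look-alike at (224,213) could be taken for the yellow spare. I choose the red and green caps in the rack and check them in one close crop.

```bash
cat > h.py <<'E'
import numpy as np, cv2
from station import ctrl
def cam(n):
    c=ctrl.camera_info(n); f=210/np.tan(np.radians(c["vertical_fov"])/2); return f,c["cx"],c["cy"],np.array(c["extrinsics"])
def ray(n,u,v):
    f,cx,cy,E=cam(n); d=E[:3,:3]@[(u-cx)/f,(v-cy)/f,1]; return E[:3,3],d
def atz(n,u,v,z):
    o,d=ray(n,u,v); return o+d*(z-o[2])/d[2]
def tri(uv1,uv2):
    A=[];b=[]
    for n,(u,v) in(("top",uv1),("side",uv2)):
        o,d=ray(n,u,v); d=d/np.linalg.norm(d); P=np.eye(3)-np.outer(d,d); A.append(P); b.append(P@o)
    return np.linalg.lstsq(np.vstack(A),np.hstack(b),rcond=None)[0]
def proj(n,p):
    f,cx,cy,E=cam(n); q=E[:3,:3].T@(np.asarray(p)-E[:3,3]); return np.array([cx+f*q[0]/q[2],cy+f*q[1]/q[2]])
def crop(im,x0,y0,x1,y1,s):
    return cv2.resize(im[y0:y1,x0:x1],None,fx=s,fy=s,interpolation=cv2.INTER_CUBIC)
E
python3 - <<'E'
from h import *
t=cv2.imread("pics/top0.png"); s=cv2.imread("pics/side0.png")
A=crop(t,170,200,396,266,3.5)[:231,:791]
B=crop(s,210,190,340,310,3); C=crop(s,270,150,390,245,3)
o=np.zeros((600,800,3),np.uint8); o[:A.shape[0],:A.shape[1]]=A; o[235:235+B.shape[0],:390]=B; o[235:235+C.shape[0],400:400+C.shape[1]]=C
cv2.imwrite("pics/c1.png",o)
E
```

```text
(no output)
```

View pics/c1.png

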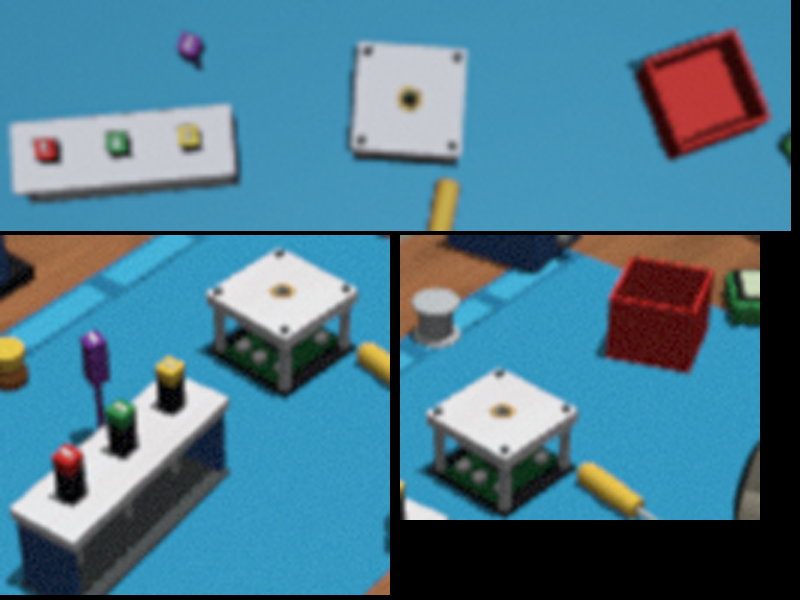

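The crop confirms the rack holds red, green and yellow in that order, with the purple look-alike standing apart. Crop pixels: caps at (45,148), (117,142), (188,136), hole at (409,98), bin centred near (703,94).

```bash
python3 - <<'E'
from h import *
np.set_printoptions(precision=4,suppress=True)
T=lambda x,y:((x+.5)/3.5-.5+170,(y+.5)/3.5-.5+200)
S=lambda x,y:((x+.5)/3-.5+210,(y-235+.5)/3-.5+190)
S2=lambda x,y:((x-400+.5)/3-.5+270,(y-235+.5)/3-.5+150)
rc=np.array([atz("top",*T(*p),.095) for p in((10,123),(231,104),(237,178),(15,194))]); print("rack",rc.mean(0),np.linalg.norm(np.diff(rc,axis=0),axis=1))
e=(rc[0]+rc[3]-rc[1]-rc[2]); print("row ang",np.degrees(np.arctan2(e[1],e[0])))
rs=np.array([atz("side",*S(*p),.095) for p in((12,510),(165,368),(229,401),(75,545))]); print("rack side",rs.mean(0)); e=rs[0]+rs[3]-rs[1]-rs[2]; print("ang",np.degrees(np.arctan2(e[1],e[0])),np.linalg.norm(np.diff(rs,axis=0),axis=1))
for n,a,b in(("red",(45,147),(67,453)),("green",(117,141),(121,406)),("yel",(188,134),(170,365))):
    print(n,atz("top",*T(*a),.145),atz("side",*S(*b),.145),tri(T(*a),S(*b)))
print("hole",atz("top",*T(409,98),.081),atz("side",*S(283,291),.081),tri(T(409,98),S(283,291)))
jc=np.array([atz("top",*T(*p),.08) for p in((358,42),(467,50),(462,157),(351,151))]);print("jig",jc.mean(0),np.linalg.norm(np.diff(jc,axis=0),axis=1))
js=np.array([atz("side",*S(*p),.08) for p in((279,248),(357,292),(285,339),(207,293))]);print("jig side",js.mean(0),np.linalg.norm(np.diff(js,axis=0),axis=1))
for nm,q in(("top",jc),("side",js)):
  for i in range(4):
    d=q[(i+1)%4]-q[i]; print(nm,np.degrees(np.arctan2(d[1],d[0])),end=" ")
print()
bc=np.array([atz("top",*T(*p),.085) for p in((637,66),(737,31),(769,120),(673,158))]);print("bin",bc.mean(0),np.linalg.norm(np.diff(bc,axis=0),axis=1)); d=bc[1]-bc[0];print(np.degrees(np.arctan2(d[1],d[0])))
bs=np.array([atz("side",*S2(*p),.085) for p in((632,260),(714,262),(694,310),(609,303))]);print("bin side",bs.mean(0),np.linalg.norm(np.diff(bs,axis=0),axis=1))
E
```

```text
rack [0.4802 0.25   0.095 ] [0.2216 0.0751 0.2207]
row ang 94.8491577500312
rack side [0.4801 0.2523 0.095 ]
ang 96.51728227139179 [0.2222 0.0775 0.218 ]
red [0.4752 0.3197 0.145 ] [0.4752 0.3211 0.145 ] [0.4757 0.3202 0.1439]
green [0.4814 0.25   0.145 ] [0.4823 0.2497 0.145 ] [0.4815 0.2501 0.1456]
yel [0.4887 0.1812 0.145 ] [0.4876 0.1817 0.145 ] [0.4885 0.1811 0.1442]
hole [ 0.5364 -0.0357  0.081 ] [ 0.5348 -0.0357  0.081 ] [ 0.5359 -0.036   0.0804]
jig [ 0.5348 -0.0362  0.08  ] [0.1115 0.1102 0.1121]
jig side [ 0.5354 -0.0346  0.08  ] [0.1117 0.107  0.1095]
top -93.96805114868788 top 177.0552839622741 top 87.14887611166742 top -3.2639881620562794 side 174.64341699365494 side 85.87330210883947 side -4.236869652663677 side -92.99113854541447 
bin [ 0.5419 -0.335   0.085 ] [0.1096 0.0965 0.106 ]
-70.30214073208676
bin side [ 0.5466 -0.3389  0.085 ] [0.0954 0.1098 0.0947]
```

```bash
cat >> h.py <<'E'
def go(x,y,z,th=95.5):
    o=ctrl.get_obs(); R=np.array(o["tool_rot"]); c,s=np.cos(np.radians(th)),np.sin(np.radians(th))
    G=np.array([[c,s,0],[s,-c,0],[0,0,-1]])
    from scipy.spatial.transform import Rotation as Ro
    np.set_printoptions(precision=2,suppress=True)
    print("shift mm",1e3*R.T@(np.array([x,y,z])-o["position"]),"rotvec",Ro.from_matrix(R.T@G).as_rotvec(degrees=True),"t",o["time"],"j",o["joints"],"w",o["width"],o["grip_force"],"F",o["force"])
E
python3 -m inch '[[100,[0,0,-9],[0,0,-9.9]],[100,[0,0,-9],[0,0,-9.9]],[100,[0,0,-9],[0,0,-9.9]],[100,[0,0,-9],[0,0,-9.9]],[100,[0,0,-9],[0,0,-9.9]],[100,[0,0,-9],[0,0,-9.9]],[100,[0,0,-9],[0,0,-9.9]],[100,[0,0,-9],[0,0,-9.9]],[100,[0,0,0],[0,0,0]],[100,[0,0,0],[0,0,0]]]'
python3 -c "
from h import *
go(.45,-.1,.3);go(.4752,.3202,.3)"
```

```text
time: 1.35
position: [0.15, -0.503, 0.3026]
tool_rot: [[-0.098, 0.995, -0.0], [0.995, 0.098, 0.001], [0.001, -0.0, -1.0]]
force: [-0.7, 0.3, -0.5]
width: 0.997
grip_force: 0.0
shift mm [371.7  337.97   2.92] rotvec [-0.01 -0.05  0.12] t 1.35 j [-77.42   2.75  72.45  -0.   104.86 -83.04] w 0.9967946231574654 0.0 F [-0.7   0.27 -0.47]
shift mm [787.41 404.17   3.3 ] rotvec [-0.01 -0.05  0.12] t 1.35 j [-77.42   2.75  72.45  -0.   104.86 -83.04] w 0.9967946231574654 0.0 F [-0.7   0.27 -0.47]
```

```bash
python3 -m inch '[[100,[41.3,37.6,0],[0,0,0]],[100,[41.3,37.6,0],[0,0,0]],[100,[41.3,37.6,0],[0,0,0]],[100,[41.3,37.6,0],[0,0,0]],[100,[41.3,37.6,0],[0,0,0]],[100,[41.3,37.6,0],[0,0,0]],[100,[41.3,37.6,0],[0,0,0]],[100,[41.3,37.6,0],[0,0,0]],[100,[41.3,37.6,0],[0,0,0]],[100,[46.2,7.3,0],[0,0,0]],[100,[46.2,7.3,0],[0,0,0]],[100,[46.2,7.3,0],[0,0,0]],[100,[46.2,7.3,0],[0,0,0]],[100,[46.2,7.3,0],[0,0,0]],[100,[46.2,7.3,0],[0,0,0]],[100,[46.2,7.3,0],[0,0,0]],[100,[46.2,7.3,0],[0,0,0]],[100,[46.2,7.3,0],[0,0,0]],[100,[0,0,0],[0,0,0]],[100,[0,0,0],[0,0,0]]]'
python3 -c "
from h import *
go(.4752,.3202,.108)"
```

```text
time: 3.85
position: [0.4724, 0.3208, 0.3027]
tool_rot: [[-0.1, 0.995, -0.001], [0.995, 0.1, -0.001], [-0.001, -0.001, -1.0]]
force: [0.7, 0.1, 0.0]
width: 1.004
grip_force: 0.0
shift mm [ -0.75   2.92 194.7 ] rotvec [-0.05  0.05  0.23] t 3.85 j [ 30.49  10.36  64.22  -0.02 105.48  24.76] w 1.0036957022545172 0.0 F [0.67 0.07 0.  ]
```

```bash
python3 -m inch '[[80,[-0.8,2.9,30],[0,0,0]],[80,[0,0,40],[0,0,0]],[80,[0,0,40],[0,0,0]],[80,[0,0,40],[0,0,0]],[80,[0,0,25],[0,0,0]],[80,[0,0,20],[0,0,0]],[80,[0,0,0],[0,0,0]],[80,[0,0,0],[0,0,0]]]'
python3 - <<'E'
from h import *
go(.4752,.3202,.108)
a=crop(ctrl.capture("top"),150,205,250,280,4); b=crop(ctrl.capture("side"),190,190,310,310,3)
o=np.zeros((360,800,3),np.uint8); o[:300,:400]=a; o[:360,410:770]=b
cv2.imwrite("pics/g1.png",o[:,:,::-1])
E
```

```text
time: 4.85
position: [0.4761, 0.3203, 0.1096]
tool_rot: [[-0.1, 0.995, 0.002], [0.995, 0.1, 0.001], [0.001, 0.002, -1.0]]
force: [-0.5, 0.3, 0.4]
width: 0.799
grip_force: 0.0
shift mm [-0.02 -0.87  1.65] rotvec [ 0.1  -0.04  0.23] t 4.85 j [30.25 14.74 81.28 -0.01 83.88 24.52] w 0.7986147622964599 0.0 F [-0.51  0.27  0.43]
```

View pics/g1.png

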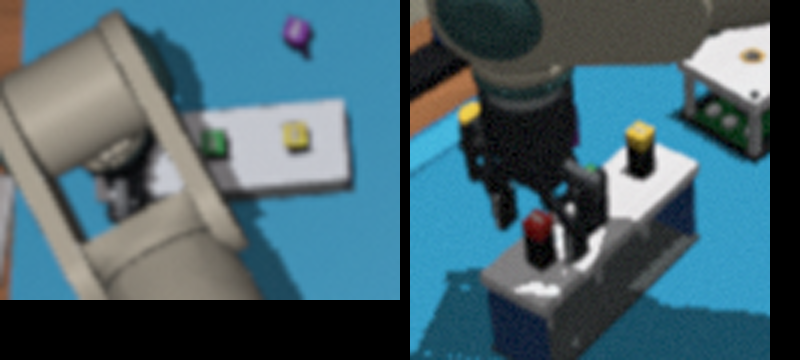

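```bash
python3 - <<'E'
from h import *
o=ctrl.get_obs(); p=o["position"]; R=o["tool_rot"]
for n,q in(("tcp",p),("f+",p+R@[0,.035,-.01]),("f-",p+R@[0,-.035,-.01]),("head top",[.4752,.3202,.145]),("head bottom",[.4752,.3202,.095])):
    u,v=proj("side",q); print(n,(u-190+.5)*3-.5+410,(v-190+.5)*3-.5)
E
```

```text
tcp 539.9756383946244 248.20402288139707
f+ 507.50711063850844 223.47563383557167
f- 571.4484637214133 255.99510504750862
head top 537.7832455172161 217.42704164629237
head bottom 542.5357262748087 261.0940286434001
```

The red head at crop (540,240) sits midway between the finger tips at (505,220) and (575,255), which matches the projection. Closing.

```bash
python3 -m inch '[[80,[0,-0.9,1],[0,0,0]],[0,[0,0,0],[0,0,0]],[0,[0,0,0],[0,0,0]],[0,[0,0,0],[0,0,0]],[0,[0,0,0],[0,0,0]],[0,[0,0,0],[0,0,0]],[0,[0,0,0],[0,0,0]],[0,[0,0,0],[0,0,0]]]' 50
python3 -c "
from h import *
go(.4752,.3202,.108)"
```

```text
time: 5.95
position: [0.4746, 0.3207, 0.1074]
tool_rot: [[-0.101, 0.995, 0.0], [0.995, 0.101, 0.0], [0.0, 0.0, -1.0]]
force: [-1.1, 1.7, 1.5]
width: 0.225
grip_force: 48.9
shift mm [-0.51  0.59 -0.63] rotvec [ 0.01 -0.    0.3 ] t 5.95 j [30.35 14.76 81.52 -0.   83.7  24.55] w 0.22538422659575905 48.863489627838135 F [-1.06  1.66  1.55]
```

```bash
python3 -m inch '[[0,[0,0,-10],[0,0,0]],[0,[0,0,-15],[0,0,0]],[0,[0,0,-20],[0,0,0]],[0,[0,0,-25],[0,0,0]],[0,[0,0,-25],[0,0,0]],[0,[0,0,-25],[0,0,0]],[0,[0,0,-25],[0,0,0]],[0,[0,0,-20],[0,0,0]],[0,[0,0,-15],[0,0,0]],[0,[0,0,-10],[0,0,0]],[0,[0,0,0],[0,0,0]],[0,[0,0,0],[0,0,0]]]'
python3 -c "
from h import *
go(.544,-.337,.3)"
```

```text
time: 7.45
position: [0.4743, 0.3205, 0.2963]
tool_rot: [[-0.101, 0.995, -0.001], [0.995, 0.101, -0.001], [-0.001, -0.001, -1.0]]
force: [-0.7, -0.7, -0.8]
width: 0.219
grip_force: 49.5
shift mm [-661.19    2.83   -3.17] rotvec [-0.08  0.04  0.3 ] t 7.45 j [ 30.35  10.57  64.7   -0.01 104.82  24.55] w 0.2185791243512138 49.51580688357353 F [-0.72 -0.68 -0.82]
```

```bash
python3 -m inch '[[0,[-20,0,0],[0,0,0]],[0,[-30,0,0],[0,0,0]],[0,[-40,0,0],[0,0,0]],[0,[-40,0,0],[0,0,0]],[0,[-40,0,0],[0,0,0]],[0,[-40,0,0],[0,0,0]],[0,[-40,0,0],[0,0,0]],[0,[-40,0,0],[0,0,0]],[0,[-40,0,0],[0,0,0]],[0,[-40,0,0],[0,0,0]],[0,[-40,0,0],[0,0,0]],[0,[-40,0,0],[0,0,0]],[0,[-40,0,0],[0,0,0]],[0,[-40,0,0],[0,0,0]],[0,[-40,0,0],[0,0,0]],[0,[-40,0,0],[0,0,0]],[0,[-30,2,0],[0,0,0]],[0,[-21,1,0],[0,0,0]],[0,[0,0,0],[0,0,0]],[0,[0,0,0],[0,0,0]]]'
python3 - <<'E'
from h import *
go(.544,-.337,.103)
b=crop(ctrl.capture("side"),270,70,420,220,4)
cv2.imwrite("pics/b1.png",b[:,:,::-1])
u,v=proj("side",ctrl.get_obs()["position"]+[0,0,-.093]);print((u-270)*4,(v-70)*4)
E
```

```text
time: 9.95
position: [0.5439, -0.3364, 0.2973]
tool_rot: [[-0.101, 0.995, -0.0], [0.995, 0.101, 0.0], [0.0, -0.0, -1.0]]
force: [-1.0, 0.4, 0.0]
width: 0.226
grip_force: 49.5
shift mm [ -0.72   0.11 194.29] rotvec [-0.01 -0.02  0.3 ] t 9.95 j [-35.04  22.13  50.78   0.01 107.12 -40.85] w 0.2263564773418653 49.5231793820858 F [-0.96  0.44  0.01]
358.57657289808276 261.2185003834045
```

View pics/b1.png

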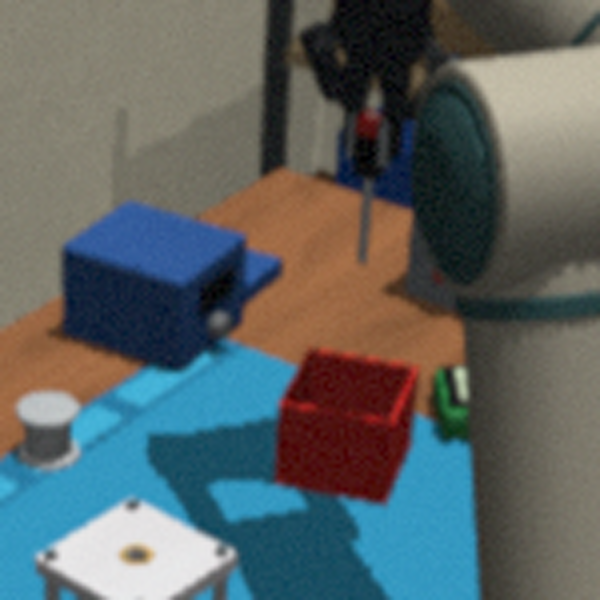

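The red probe hangs upright with its tip at crop (362,262), against (359,261) predicted. The bin mouth is centred below it near (345,385). Lowering now.

```bash
python3 -m inch '[[0,[0,0,20],[0,0,0]],[0,[0,0,30],[0,0,0]],[0,[0,0,30],[0,0,0]],[0,[0,0,30],[0,0,0]],[0,[0,0,30],[0,0,0]],[0,[0,0,25],[0,0,0]],[0,[0,0,15],[0,0,0]],[0,[0,0,10],[0,0,0]],[0,[0,0,4],[0,0,0]],[0,[0,0,0],[0,0,0]],[0,[0,0,0],[0,0,0]]]'
```

```text
time: 11.38
position: [0.5447, -0.337, 0.1042]
tool_rot: [[-0.101, 0.995, 0.001], [0.995, 0.101, -0.001], [-0.001, 0.001, -1.0]]
force: [-0.7, -0.4, -0.8]
width: 0.229
grip_force: 49.5
```

Tip is about 11 mm up, inside the bin. Releasing, waiting, then retreating.

```bash
python3 -m inch '[[0,[0,0,3],[0,0,0]],[0,[0,0,0],[0,0,0]],[40,[0,0,0],[0,0,0]],[60,[0,0,0],[0,0,0]],[60,[0,0,0],[0,0,0]],[60,[0,0,0],[0,0,0]],[80,[0,0,-20],[0,0,0]],[80,[0,0,-30],[0,0,0]],[80,[0,0,-40],[0,0,0]],[80,[0,0,-40],[0,0,0]],[80,[0,0,-40],[0,0,0]],[80,[0,0,-25],[0,0,0]],[80,[0,0,0],[0,0,0]],[80,[0,0,0],[0,0,0]]]'
python3 - <<'E'
from h import *
go(.4817,.2503,.3)
b=crop(ctrl.capture("side"),300,90,420,210,5); a=crop(ctrl.capture("top"),340,195,400,255,3)
o=np.zeros((600,800,3),np.uint8);o[:,:600]=b;o[:180,610:790]=a
cv2.imwrite("pics/b2.png",o[:,:,::-1])
E
```

```text
time: 13.12
position: [0.5441, -0.3365, 0.2943]
tool_rot: [[-0.101, 0.995, -0.001], [0.995, 0.101, 0.001], [0.001, -0.001, -1.0]]
force: [0.2, -0.1, -1.1]
width: 0.797
grip_force: 0.0
shift mm [590.14  -2.75  -5.17] rotvec [-0.06 -0.05  0.3 ] t 13.125 j [-35.04  22.19  51.03  -0.   106.86 -40.85] w 0.797358459733248 0.0 F [ 0.21 -0.07 -1.11]
```

View pics/b2.png

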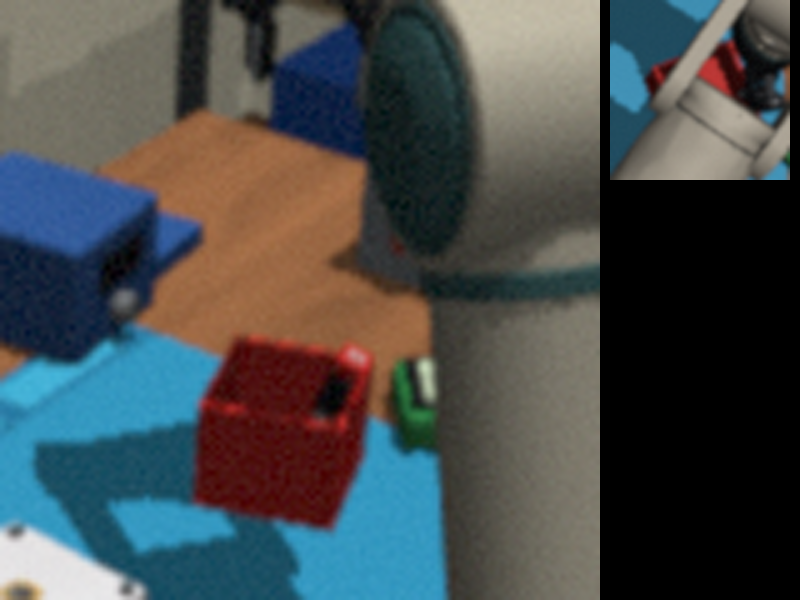

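The red probe leans in the bin's right corner, its cap at crop (355,355) and head inside. Now to the green probe.

```bash
python3 -m inch '[[80,[20,0,-5],[0,0,0.3]],[80,[40,0,0],[0,0,0]],[80,[45,0,0],[0,0,0]],[80,[45,0,0],[0,0,0]],[80,[45,0,0],[0,0,0]],[80,[45,0,0],[0,0,0]],[80,[45,0,0],[0,0,0]],[80,[45,0,0],[0,0,0]],[80,[45,0,0],[0,0,0]],[80,[45,0,0],[0,0,0]],[80,[45,0,0],[0,0,0]],[80,[45,0,0],[0,0,0]],[80,[40,0,0],[0,0,0]],[80,[25,0,0],[0,0,0]],[80,[15,0,0],[0,0,0]],[80,[0,0,0],[0,0,0]],[80,[0,0,0],[0,0,0]]]'
python3 - <<'E'
from h import *
go(.4817,.2503,.108)
E
```

```text
time: 15.35
position: [0.4877, 0.2499, 0.3003]
tool_rot: [[-0.095, 0.995, 0.0], [0.995, 0.095, -0.0], [-0.0, 0.0, -1.0]]
force: [-0.4, -0.5, -0.3]
width: 0.8
grip_force: 0.0
shift mm [  1.03  -5.92 192.35] rotvec [ 0.01  0.02 -0.04] t 15.35 j [ 23.28   6.47  68.77  -0.02 104.76  17.82] w 0.7998644351870595 0.0 F [-0.41 -0.55 -0.27]
```

```bash
python3 -m inch '[[80,[1,-5.9,20],[0,0,0]],[80,[0,0,40],[0,0,0]],[80,[0,0,40],[0,0,0]],[80,[0,0,40],[0,0,0]],[80,[0,0,30],[0,0,0]],[80,[0,0,17],[0,0,0]],[80,[0,0,5],[0,0,0]],[80,[0,0,0],[0,0,0]],[80,[0,0,0],[0,0,0]]]'
python3 - <<'E'
from h import *
go(.4817,.2503,.108)
E
```

```text
time: 16.48
position: [0.4824, 0.2512, 0.1097]
tool_rot: [[-0.096, 0.995, 0.002], [0.995, 0.096, 0.001], [0.001, 0.002, -1.0]]
force: [-0.2, -0.2, 0.4]
width: 0.802
grip_force: 0.0
shift mm [-0.85 -0.75  1.66] rotvec [ 0.13 -0.04  0.  ] t 16.475 j [23.62 10.07 86.68 -0.01 83.12 18.12] w 0.8019008949871591 0.0 F [-0.23 -0.2   0.43]
```

```bash
python3 -m inch '[[80,[-0.8,-0.7,1.5],[0,0,0]],[0,[0,0,0],[0,0,0]],[0,[0,0,0],[0,0,0]],[0,[0,0,0],[0,0,0]],[0,[0,0,0],[0,0,0]],[0,[0,0,0],[0,0,0]],[0,[0,0,0],[0,0,0]],[0,[0,0,0],[0,0,0]]]' 60
python3 - <<'E'
from h import *
go(.4817,.2503,.108)
E
```

```text
time: 17.48
position: [0.4811, 0.2502, 0.1069]
tool_rot: [[-0.096, 0.995, 0.0], [0.995, 0.096, 0.0], [0.0, 0.0, -1.0]]
force: [0.3, -0.6, 1.1]
width: 0.226
grip_force: 58.5
shift mm [ 0.06  0.57 -1.1 ] rotvec [ 0.01 -0.    0.  ] t 17.475 j [23.57 10.07 87.02 -0.   82.9  18.07] w 0.22558977994597948 58.465529680252075 F [ 0.25 -0.58  1.11]
```

```bash
python3 -m inch '[[0,[0,0,-6],[0,0,0]],[0,[0,0,-15],[0,0,0]],[0,[0,0,-20],[0,0,0]],[0,[0,0,-25],[0,0,0]],[0,[0,0,-25],[0,0,0]],[0,[0,0,-25],[0,0,0]],[0,[0,0,-25],[0,0,0]],[0,[0,0,-25],[0,0,0]],[0,[0,0,-15],[0,0,0]],[0,[0,0,-8],[0,0,0]],[0,[0,0,0],[0,0,0]],[0,[0,0,0],[0,0,0]]]'
python3 -c "
from h import *
go(.5358,-.0358,.26)"
```

```text
time: 18.98
position: [0.4808, 0.25, 0.2947]
tool_rot: [[-0.096, 0.995, -0.002], [0.995, 0.096, -0.001], [-0.001, -0.002, -1.0]]
force: [-0.6, -0.6, -1.0]
width: 0.23
grip_force: 59.4
shift mm [-289.78   27.39   34.85] rotvec [-0.1   0.04  0.  ] t 18.975 j [ 23.58   5.53  70.42  -0.   104.16  18.07] w 0.23039888264042319 59.44989547133446 F [-0.59 -0.59 -0.98]
```

```bash
python3 -m inch '[[0,[-15,1.4,0],[0,0,0]],[0,[-30,3,0],[0,0,0]],[0,[-40,4,0],[0,0,0]],[0,[-40,4,0],[0,0,0]],[0,[-40,4,0],[0,0,0]],[0,[-40,4,0],[0,0,0]],[0,[-40,4,0],[0,0,0]],[0,[-29.8,2,0],[0,0,0]],[0,[-15,1,0],[0,0,0]],[0,[0,0,20],[0,0,0]],[0,[0,0,30],[0,0,0]],[0,[0,0,25],[0,0,0]],[0,[0,0,15],[0,0,0]],[0,[0,0,5],[0,0,0]],[0,[0,0,0],[0,0,0]],[0,[0,0,0],[0,0,0]],[0,[0,0,0],[0,0,0]]]'
python3 - <<'E'
from h import *
go(.5358,-.0358,.2)
a=crop(ctrl.capture("top"),260,200,320,260,5); b=crop(ctrl.capture("side"),260,160,340,240,6)
o=np.zeros((480,800,3),np.uint8);o[:300,:300]=a;o[:,310:790]=b
cv2.imwrite("pics/j1.png",o[:,:,::-1])
p=ctrl.get_obs()["position"]
for q in(p+[0,0,-.093],p+[0,0,-.013],p+[0,0,.037],[.5358,-.0358,.081]):
    u,v=proj("side",q);print((u-260+.5)*6-.5+310,(v-160+.5)*6-.5)
E
```

```text
time: 21.1
position: [0.5364, -0.0357, 0.2016]
tool_rot: [[-0.096, 0.995, 0.001], [0.995, 0.096, -0.0], [-0.0, 0.001, -1.0]]
force: [-0.2, 0.2, -0.2]
width: 0.225
grip_force: 59.5
shift mm [ 0.01 -0.62  1.58] rotvec [0.08 0.02 0.  ] t 21.1 j [ -7.75   5.56  80.94  -0.01  93.43 -13.25] w 0.22496417658683426 59.48424115777016 F [-0.19  0.23 -0.17]
574.4929577493217 248.0206231636554
575.0041294121268 115.07929626129533
575.3405532410868 27.584950471305376
575.1514162909687 291.6930368388712
```

View pics/j1.png

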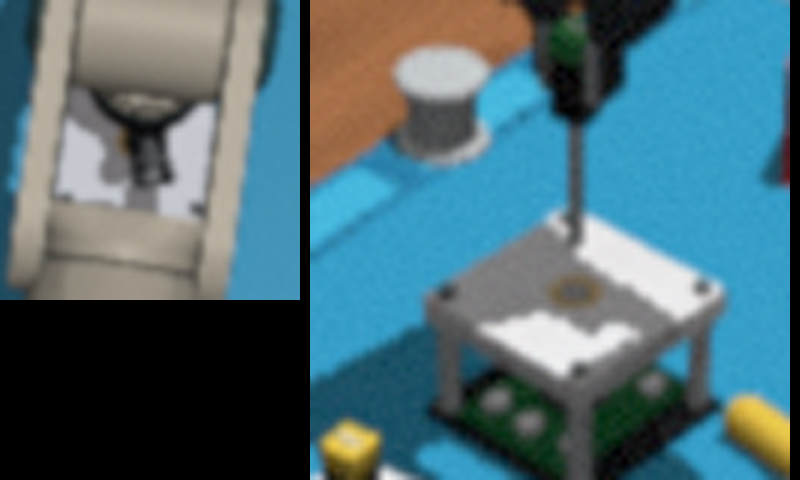

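The green probe hangs upright with its tip at crop (575,244), directly over the hole at (575,291). Lowering to just above the rim for a close check.

```bash
python3 -m inch '[[0,[0,-0.6,8],[0,0,0]],[0,[0,0,8],[0,0,0]],[0,[0,0,5],[0,0,0]],[0,[0,0,0],[0,0,0]],[0,[0,0,0],[0,0,0]],[0,[0,0,0],[0,0,0]]]'
python3 - <<'E'
from h import *
go(.5358,-.0358,.132)
ims=np.mean([ctrl.capture("side").astype(float) for _ in range(6)],0).astype(np.uint8)
t=np.mean([ctrl.capture("top").astype(float) for _ in range(6)],0).astype(np.uint8)
b=crop(ims,280,180,330,230,12); a=crop(t,275,215,300,240,7)
o=np.zeros((600,800,3),np.uint8);o[:,:600]=b;o[:175,610:785]=a
cv2.imwrite("pics/j2.png",o[:,:,::-1])
p=ctrl.get_obs()["position"]
for q in(p+[0,0,-.092],p+[0,0,-.012],[.5358,-.0358,.081]):
    u,v=proj("side",q);print((u-280+.5)*12-.5,(v-180+.5)*12-.5)
E
```

```text
time: 21.95
position: [0.5357, -0.0358, 0.1801]
tool_rot: [[-0.096, 0.995, 0.001], [0.995, 0.096, -0.0], [-0.0, 0.001, -1.0]]
force: [1.2, 0.4, 0.1]
width: 0.224
grip_force: 59.5
shift mm [-0.01  0.08 48.15] rotvec [0.04 0.01 0.  ] t 21.95 j [ -7.76   6.07  82.85  -0.01  91.05 -13.26] w 0.22444162268108478 59.48393404483795 F [1.21 0.39 0.06]
291.60655484259223 322.93392211031517
292.68816354996034 61.24402700138387
290.8028325819373 343.8860736777424
```

View pics/j2.png

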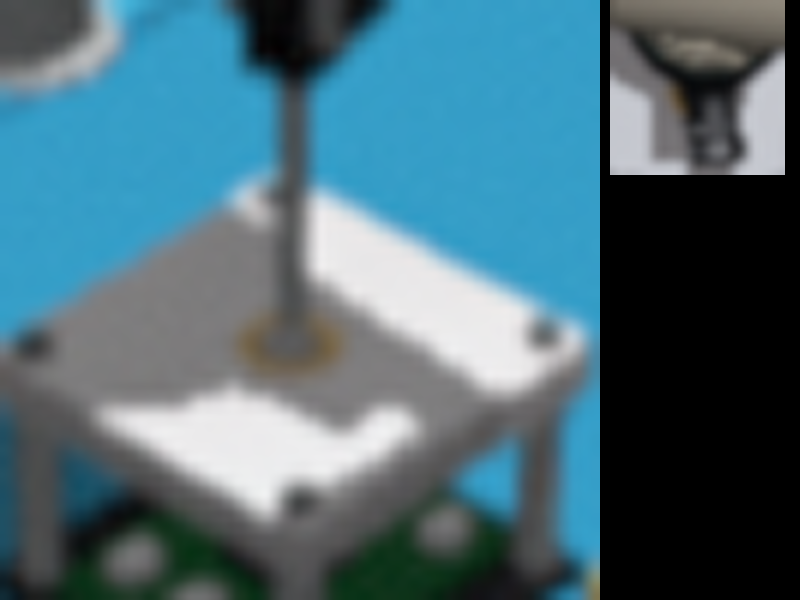

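The rim ellipse is centred at crop (291,343) and the shank axis at x≈291, both as predicted. Lowering through the hole to put the tip at z≈40 mm.

```bash
python3 -m inch '[[0,[0,0,3],[0,0,0]],[0,[0,0,5],[0,0,0]],[0,[0,0,5],[0,0,0]],[0,[0,0,5],[0,0,0]],[0,[0,0,5],[0,0,0]],[0,[0,0,5],[0,0,0]],[0,[0,0,5],[0,0,0]],[0,[0,0,5],[0,0,0]],[0,[0,0,4],[0,0,0]],[0,[0,0,3],[0,0,0]],[0,[0,0,2],[0,0,0]],[0,[0,0,1],[0,0,0]],[0,[0,0,0],[0,0,0]],[0,[0,0,0],[0,0,0]],[0,[0,0,0],[0,0,0]],[0,[0,0,0],[0,0,0]]]'
python3 - <<'E'
from h import *
go(.5358,-.0358,.132)
ims=np.mean([ctrl.capture("side").astype(float) for _ in range(6)],0).astype(np.uint8)
cv2.imwrite("pics/j3.png",crop(ims,280,180,330,230,12)[:,:,::-1])
p=ctrl.get_obs()["position"]
for q in(p+[0,0,-.092],p+[0,0,-.012],[.5358,-.0358,.081],[*p[:2],.081]):
    u,v=proj("side",q);print((u-280+.5)*12-.5,(v-180+.5)*12-.5)
print(ctrl.get_obs()["qvel"])
E
```

```text
time: 24.55
position: [0.5355, -0.0358, 0.1318]
tool_rot: [[-0.096, 0.995, 0.0], [0.995, 0.096, -0.0], [-0.0, 0.0, -1.0]]
force: [-0.4, -0.0, -0.1]
width: 0.227
grip_force: 59.5
shift mm [-0.06  0.25 -0.17] rotvec [0.   0.01 0.  ] t 24.55 j [ -7.76   7.95  86.42  -0.    85.63 -13.26] w 0.22682884725168628 59.48302164673805 F [-0.39 -0.01 -0.09]
290.9237403962029 472.2404392219728
291.96388676566085 220.08716719736378
290.8028325819373 343.8860736777424
291.4513107808116 344.34632488535067
[-0.02 -0.03  0.07 -0.06  0.05  0.05]
```

View pics/j3.png

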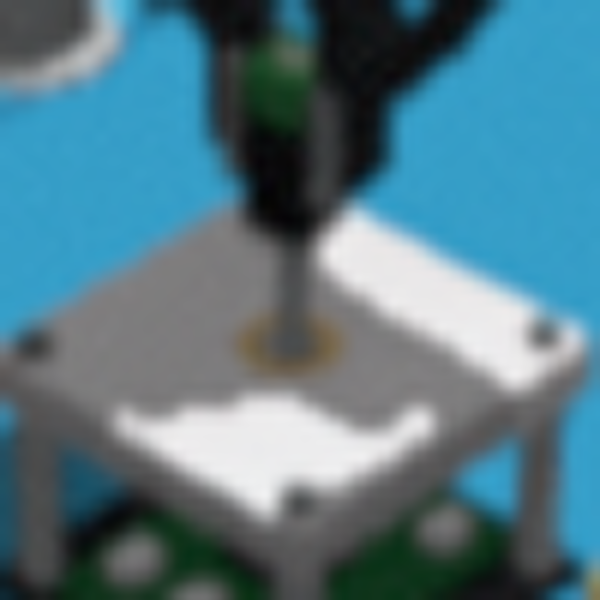

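The shank enters the rim's centre at crop (291,344). The tip is at z≈40 mm, below the plate at 65 mm and above the chip at 15 mm, with no contact force and the arm still. Handing in.

```bash
python3 -c "
from station import ctrl
print(ctrl.job_done())"
```

```text
the job is handed in; nothing more can be done
None
```

The job is handed in, with no verdict returned: the red-capped probe leans in the scrap bin, and the green-capped one is held still and upright in the guide hole, its tip about 25 mm below the plate and 25 mm above the chip, centred by my measurements to about 1–2 mm, with no contact force read once lowered.

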